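Load the test reader, shut its drawer and hold the priming arm

TASK

Put the green-labelled test cartridge flat into the nest of the reader's open drawer, let go of it, and push the drawer fully shut. Then, with the gripper's fingers, swing the sprung priming arm on the reader's side forward to its stop and keep it there: finish while still holding it against the stop, because it springs back when released. Leave the two white-labelled cartridges, the tube box and the spray bottle where they are.

Things in the scene. Friction and masses are not known exactly. Their poses are not given: they have to be found in the camera images.
- cartridge: Black flat test cartridge with a GREEN label, loose on the table: 72 (x) x 24 (y) x 10 (z) mm, 20 to 45 g. Origin: centre of its underside; z is up through the label, x runs along its length, the label is on the +x half. Either end may lead into the nest.
- spare_a: Cartridge of the same size and axes with a WHITE label, loose on the table; to be left alone. The three cartridges lie in a row, which is where in an order that varies, at least 55 mm between centres.
- spare_b: Second WHITE-labelled cartridge, same size and axes; to be left alone.
- reader: White bench reader fixed to the table, 200 x 200 mm, with a sloping dark screen. Origin: centre of its underside, on the table; z up, -x points out of its front face (towards the robot, yawed up to 0.2 rad), which lies at x = -100 and is 78 mm high; the housing then slopes back to 171 mm high. The drawer comes out of the middle of the front face; the priming arm hangs on the -y side.
- drawer (a joint): Opening of the drawer in m: 0 shut (front panel against the face), up to 0.112 out towards the reader's -x. Starts open 0.090 to 0.110, stays where it is left; about 1.5 N moves it.
- nest (a point): Middle of the nest floor in the drawer, where the centre of the cartridge's underside belongs; moves with the drawer, axes as the reader (x out of the back, y left, z up). 26 mm above the table, flat floor. Green rims 5 mm high bound a pocket of 80 (x) x 32 (y) mm: rims at both ends and 14 mm long ones at the four corners; the middle 52 mm of both long sides is open, with 30 mm of tray floor either side of the centre line, room for fingers.
- drawer_front (a point): Middle of the outer face of the drawer's front panel, 30 mm above the table, 53 mm in front of the nest (reader's -x). The panel is 84 mm wide, 44 mm high (8 to 52 mm above the table) and 8 mm thick, with a small green lip that is only decoration. Push it along the reader's +x.
- prime_turn (a joint): Turn of the priming arm in rad: 0 at rest, 1.05 at the stop, clockwise seen from above. A spring always drives it back: 0.19 N m at rest, 0.77 N m at the stop, that is 2 N rising to 9 N at the peg.
- priming_arm: Dark steel two-plate arm that swings level about the upright pivot on the reader's side, 48 to 80 mm above the table, 22 mm wide, 90 mm from pivot to peg. Frame: origin on the pivot axis, z up, the arm points along its own -y. At rest its axes are the reader's, so it points along the reader's -y; it swings so that the peg moves to the reader's -x (towards the front).
- prime_pivot (a point): On the pivot axis of the priming arm, 48 mm above the table; at (-85, -140) mm in the reader's frame. A 17 mm radius steel hub and coil stand there up to 93 mm above the table.
- prime_peg (a point): On the axis of the orange upright grip peg at the arm's end, 108 mm above the table, 90 mm from the pivot. The peg is 16 mm in diameter and stands free from the arm's upper plate (80 mm above the table) up to 128 mm. Moves with the arm.
- tube_box: White carton with tubes in its top, 110 x 150 mm, about 90 mm high; loose, to be left alone. Origin: centre of its underside.
- spray: White bottle with blue cap, 64 mm in diameter, 170 mm high; loose, to be left alone. Origin: centre of its underside.
Mind the look-alikes: they are no part of the job. What is shaped like the cartridge but turquoise is not meant.

How it is judged:
By the outcome, as a careful person would: the job done as asked, in the order asked, and still so for the second after the job is handed in, while the arm keeps its last pose, push and grip.
It also fails if it takes over 58 s, if anything falls off the work surface, if the arm or the gripper's body presses on something with over 40 N, if the wrist force passes 120 N, or if a joint passes its speed limit or range.

ROBOT

A 6-joint arm with a two-finger parallel gripper is mounted at the origin on the work surface. World frame = base frame: x ahead of the robot, y to its left, z up, the work surface at z = 0. Lengths are in mm, angles in rad, forces in N, time in s.
With the tool pointing down it reaches from about 275 to 750 mm from the base axis. Payload 10.2 kg.
Tool frame: the origin (TCP) lies midway between the tips of the shut fingers; the grasp point (between the pads) lies 19 mm behind it (ctrl.grasp_offset is the distance from the TCP to the grasp point, in mm); z points along the fingers, y is the line along which they close (so a half turn about z gives the same grasp; the last joint's range is limited). The gripper opens to 85 mm and grips with 20 to 120 N. Pads are 22 mm wide; open, the fingers measure 114 mm over their backs; the gripper's body (76 mm by 85 mm) begins 54 mm behind the grasp point. The pads swing forward as they close: fully open they stand 13 mm farther back than shut.
Start: joints at [0.957, 0.313, 1.498, -0, 1.331, -0.223], TCP at [200, 485.418, 231.294] pointing down, gripper open.
Joint ranges: [-2.94, 2.94], [-0.97, 2.17], [0.19, 2.56], [-1.23, 4.37], [0.02, 3.11], [-2.88, 2.88]. Speed limits (rad/s): [2.39, 2.39, 3.01, 3.14, 3.14, 3.14].

INTERFACE

Orientations are given as a unit quaternion [w, x, y, z].
In Python, from rig import ctrl, viewer, models gives the robot as it stands. The module is installed in compiled form; this text tells all that it offers.
- The arm moves only by the shell command python3 -m pendant 'ROWS' [OPENING] [FORCE]. ROWS is text: rows parted by semicolons, each of 4 numbers parted by spaces: the shift along the tool's x, y, z in m, then the turn about the tool's z in rad. In form: x y z yaw; .... A call has 1 to 10 rows; each row shifts and turns the commanded pose from where the row before left it, along the tool's axes as they then stand; what a row does not reach is not made up. A row lasts 1/8 s, in which the tool goes at most 62.5 mm and 10.7 degrees, less where a joint would pass 70% of its speed; a pose out of reach is approached as far as the arm can. A call is refused whole if a number of a shift passes 0.0625 or a number of a turn 0.188, either way. A call with a gripper value outside its range is refused whole. OPENING is the opening, from 0 (shut) to 1 (fully open), set as the call begins (- or left out, the last holds). The fingers move at their own pace and stop on an object; FORCE is the grip in N (left out, the last holds). Time passes only in rows, so rows that do not move let the fingers close. It gives the time, the measured TCP pose, the force, the opening and the grip force at its end, in the units of the state.
- ctrl.sense(): the state, without advancing time (a new reading comes with each control period).
- viewer.capture(name): name is "scene" or "top" or "wrist"; returns a dict with "color" (384x512x3 uint8, red, green, blue), "vertical_fov" (degrees; the focal length in pixels is half the picture's height over the tangent of half this angle, whatever the lens; pixels are square), "cx", "cy" (the principal point, pixels), "pose" (4x4, takes a point from camera to world coordinates). Camera axes: x right, y down, z forward; pixel columns grow to the right and rows downward; lengths in mm; the calibration is good to about 2 mm. A picture is of the moment at which its call begins. There is no depth.
- ctrl.finish_job(): hands the job in; it is judged then, once.
Trained networks look in the newest picture that a camera, given by its name, has taken for a name from the list of things; names that differ only in an ending like _2 or _b are one class to them, and where a whole thing is asked for, a point or a joint stands for the part that bears it (a point fixed in the world has none). Each returns a list of dicts, best first, with "p" (0 to 1); they miss things now and then, are a little off and sometimes report something else, mostly with a low value. They report only what shows in the picture. A call takes as long as a camera call. They do not tell look-alikes from the thing itself.
- models.boxes_of(camera, query): "at" ([x, y, z] in mm, in world coordinates, good to about 4 mm: the middle of the surface that is visible of it).
The state is a dict: "time_s": time; "joints": joint angles; "dq": joint speeds; "tau": joint torques, N m; "eef_pos": TCP position; "ee_rot": TCP orientation; "force": force on the tool from outside, world axes, zero at the start; "wrist_torque": the same for the moment, N m; "grip_width": opening from 0.0 (shut) to 1.0 (fully open); "grip_force": force on a finger pad.
Only numpy, scipy, OpenCV 4.12 (cv2) and the standard library are available. Lean on these libraries where they do the work, as an engineer would, in place of code of your own. Each camera call takes 0.05 s, during which the arm holds its last target. There are 200 camera calls.

## Working session

There is one attempt and no reset: what is moved stays moved. The work goes in short steps, Python scripts to look and compute and a shell command to move; the robot and the scene stay as the last step left them, time stands still between calls to the robot, and variables do not carry over. Pictures are saved under pics/ and viewed, at most 13 in all, crops included, and the job is handed in when it is done.

```bash
mkdir -p pics; cat > h.py <<'E'
import numpy as np, cv2
from rig import ctrl, viewer, models
def K(c):
    return c["color"].shape[0]/2/np.tan(np.radians(c["vertical_fov"])/2)
def px(c,p):
    T=np.array(c["pose"]); q=T[:3,:3].T@(np.array(p)-T[:3,3]); f=K(c)
    return (round(c["cx"]+f*q[0]/q[2]),round(c["cy"]+f*q[1]/q[2]))
def at(c,u,v,z):
    T=np.array(c["pose"]); d=T[:3,:3]@np.array([(u-c["cx"])/K(c),(v-c["cy"])/K(c),1]); o=T[:3,3]
    return o+d*(z-o[2])/d[2]
def save(n,im,s=1): cv2.imwrite(f"pics/{n}.png",cv2.resize(im[...,::-1],None,fx=s,fy=s,interpolation=cv2.INTER_CUBIC))
E
python3 - <<'E'
from h import *
ims=[]
for cam in ["scene","top"]:
    c=viewer.capture(cam); save(cam+"0",c["color"],1.5)
    for q in ["cartridge","reader","drawer_front","nest","prime_peg","prime_pivot","priming_arm","tube_box","spray"]:
        for r in models.boxes_of(cam,q)[:4]:
            print(cam,q,round(r["p"],2),np.round(r["at"]),px(c,r["at"]))
print(ctrl.sense())
E
```

```text
scene cartridge 0.53 [477. 337.   8.] (248, 352)
scene cartridge 0.48 [264. 274.   8.] (329, 328)
scene reader 0.66 [667.  68. 123.] (178, 238)
scene drawer_front 0.76 [515.  33.  26.] (234, 249)
scene drawer_front 0.23 [ 608. -496.   87.] (209, 117)
scene nest 0.64 [516.  30.  26.] (234, 248)
scene prime_peg 0.64 [ 605. -142.   75.] (205, 193)
scene prime_peg 0.48 [ 421. -421.   57.] (261, 138)
scene prime_pivot 0.7 [ 600. -144.   81.] (206, 191)
scene priming_arm 0.61 [ 607. -144.   78.] (204, 192)
scene priming_arm 0.31 [515.  30.  23.] (234, 248)
scene tube_box 0.62 [ 422. -422.   55.] (261, 138)
scene spray 0.76 [ 605. -496.   88.] (210, 117)
top cartridge 0.67 [266. 269.   8.] (119, 280)
top cartridge 0.64 [470. 324.  11.] (103, 207)
top reader 0.94 [653.  20. 140.] (203, 130)
top drawer_front 0.72 [516.  21.  25.] (208, 189)
top prime_peg 0.84 [ 600. -152.   82.] (269, 154)
top prime_pivot 0.55 [ 605. -155.   84.] (270, 152)
top priming_arm 0.72 [ 602. -151.   82.] (268, 154)
top tube_box 0.86 [ 415. -459.   55.] (383, 222)
top spray 0.92 [ 595. -501.  113.] (402, 152)
{'time_s': 1.0, 'joints': array([ 9.56596665e-01,  3.12903379e-01,  1.49771318e+00,  3.98081849e-05,
        1.33099592e+00, -2.23389567e-01]), 'dq': array([-1.50178445e-03, -2.19503543e-05, -4.13596410e-04, -3.12533190e-04,
       -1.71852143e-03,  3.64851893e-04]), 'tau': array([ 9.53651797e-04, -4.12166834e+01, -2.59893018e+01, -1.50895989e-04,
        5.01645063e-04, -1.09996031e-05]), 'eef_pos': array([199.99150566, 485.42020856, 231.28747837]), 'ee_rot': array([-2.16950644e-05,  1.94168528e-01,  9.80968186e-01, -1.19430200e-06]), 'force': array([-0.23345682,  0.12370398,  0.48910085]), 'wrist_torque': array([0.02957293, 0.03325572, 0.04221589]), 'grip_force': 0.0, 'grip_width': 0.9979166922810594}
```

View pics/top0.png

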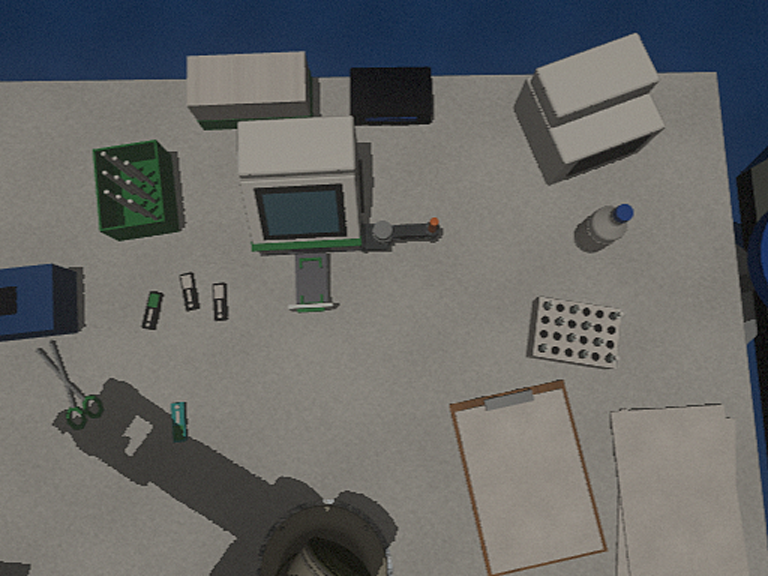

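View pics/scene0.png

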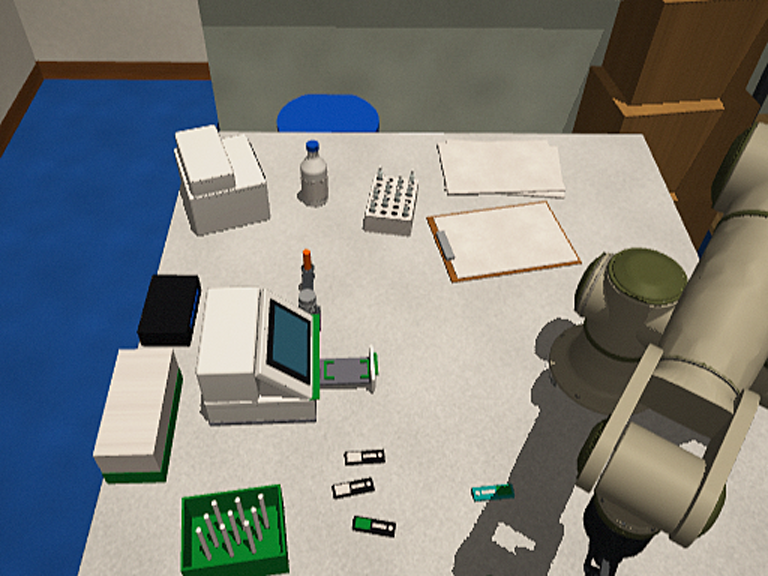

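Top picture (768 px): the green-labelled cartridge is at (152,310), white spares at (189,291) and (220,301), and a turquoise look-alike at (180,421). The one at (152,310) fits: black body, green label, in the row of three. The drawer is at (313,280), the reader front edge runs (252,250)-(362,243), and the peg is at (434,224). I'll confirm in a crop.

```bash
python3 - <<'E'
from h import *
c=viewer.capture("top"); im=c["color"]
save("crop1",im[155:225,85:300],3.5)
# green parts
hsv=cv2.cvtColor(im,cv2.COLOR_RGB2HSV)
g=cv2.inRange(hsv,(50,90,40),(75,255,255))
n,l,s,ce=cv2.connectedComponentsWithStats(g)
for i in range(1,n):
    if s[i,4]>6: print("g",s[i],ce[i].round(1))
o=cv2.inRange(hsv,(3,140,90),(15,255,255)); o[:120]=0;o[190:]=0
ys,xs=np.nonzero(o); print("peg px",xs.mean(),ys.mean(),at(c,xs.mean(),ys.mean(),115))
# dark body of the green cartridge
b=im[190:225,90:112]; m=(cv2.cvtColor(b,cv2.COLOR_RGB2GRAY)<75).astype(np.uint8)
n,l,s,ce=cv2.connectedComponentsWithStats(m)
i=1+s[1:,4].argmax(); p=np.argwhere(l==i)[:,::-1]+[90,190]
r=cv2.minAreaRect(p.astype(np.float32)); q=cv2.boxPoints(r)
print(r); print([at(c,*v,10).round() for v in q]); print("cart",at(c,*r[0],8).round())
for u,v in [(252/1.5,250/1.5),(362/1.5,243/1.5)]: print("front base?",at(c,u,v,78).round())
E
```

```text
g [163  79  11   1  11] [168.  79.]
g [188  78   7   1   7] [191.  78.]
g [ 62  93  48  61 857] [ 91.9 126.8]
g [168 157  73  11 334] [204.4 162.8]
g [200 172  15   7  38] [206.5 173.4]
g [ 98 196   9   9  58] [101.9 199.9]
g [201 197   2   6   7] [201.1 199.9]
g [211 196   4   6   9] [213.3 199.3]
g [198 205  19   3  43] [207.2 206. ]
g [ 55 264   9   9  26] [ 58.1 266.6]
g [ 44 271  12   8  36] [ 48.5 274. ]
peg px 289.0 147.29166666666666 [ 610.48682862 -204.53868188  115.        ]
((101.38851928710938, 206.47377014160156), (9.562392234802246, 25.48062515258789), 13.240518569946289)
[array([440., 348.,  10.]), array([511., 335.,  10.]), array([505., 308.,  10.]), array([433., 321.,  10.])]
cart [472. 329.   8.]
front base? [571. 123.  78.]
front base? [581. -77.  78.]
```

View pics/crop1.png

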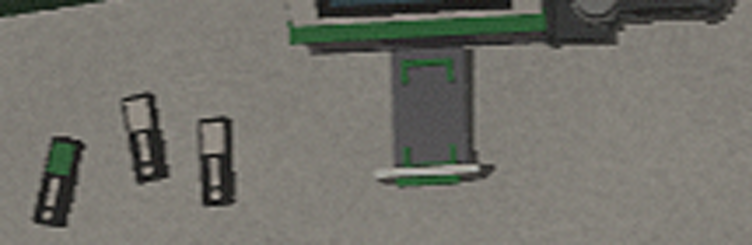

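The crop confirms it: the green-labelled black cartridge is at top px (101,206), i.e. world (472,328) with yaw about -0.18, and the two whites are to its right. Reader yaw is about 0.05. Moving above the cartridge now.

```bash
cat >> h.py <<'E'
def plan(p,ang):
    """p: world TCP target mm; ang: wanted world yaw of tool y. Prints turn first, then shift in m after the turn."""
    s=ctrl.sense(); w,x,y,z=s["ee_rot"]
    ty=np.array([2*(x*y-w*z),1-2*(x*x+z*z)]); cur=np.arctan2(ty[1],ty[0])
    d=(ang-cur+np.pi/2)%np.pi-np.pi/2; a=cur+d
    e=np.array(p)-s["eef_pos"]
    Y=np.array([np.cos(a),np.sin(a)]); X=np.array([-Y[1],Y[0]])   # z down: x = y cross z
    print("turn %.3f  shift x %.4f y %.4f z %.4f"%(-d,X@e[:2]/1e3,Y@e[:2]/1e3,-e[2]/1e3), "tcp",s["eef_pos"].round(1),"ang %.3f t %.2f F"%(cur,s["time_s"]),s["force"].round(1),"j6 %.2f"%s["joints"][5])
E
python3 -c "
from h import *
plan([472,328,150],1.39)"
```

```text
turn -0.210  shift x -0.2959 y -0.1059 z 0.0813 tcp [200.  485.4 231.3] ang 1.180 t 1.05 F [-0.6  0.4 -0.6] j6 -0.22
```

```bash
python3 -m pendant '0 0 0 -0.105; 0 0 0 -0.105; -0.037 -0.0132 0.01 0; -0.037 -0.0132 0.01 0; -0.037 -0.0132 0.01 0; -0.037 -0.0132 0.01 0; -0.037 -0.0132 0.01 0; -0.037 -0.0132 0.01 0; -0.037 -0.0132 0.01 0; -0.037 -0.0132 0.01 0' 0.55 30
python3 - <<'E'
from h import *
plan([472,328,150],1.39)
c=viewer.capture("wrist"); save("w1",c["color"])
print(np.round(c["pose"],2))
for r in models.boxes_of("wrist","cartridge"): print(r["p"],np.round(r["at"],1),px(c,r["at"]))
E
```

```text
time_s: 2.3
eef_pos: [473.3, 327.6, 151.0]
ee_rot: [0.0, 0.09, 0.996, 0.0]
force: [0.1, 1.2, 0.5]
grip_width: 0.554
grip_force: 0.0
turn -0.000  shift x 0.0014 y 0.0002 z 0.0010 tcp [473.3 327.6 151. ] ang 1.390 t 2.30 F [0.1 1.2 0.5] j6 -0.99
[[ 1.8000e-01  9.3000e-01  3.2000e-01  3.8953e+02]
 [ 9.8000e-01 -1.7000e-01 -6.0000e-02  3.4181e+02]
 [ 0.0000e+00  3.3000e-01 -9.4000e-01  2.9347e+02]
 [ 0.0000e+00  0.0000e+00  0.0000e+00  1.0000e+00]]
0.72 [470.6 334.5   7.9] (261, 172)
```

View pics/w1.png

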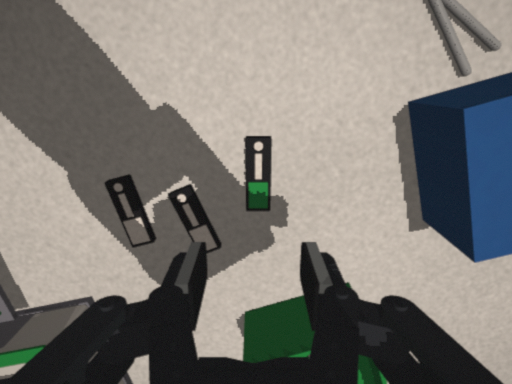

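Wrist picture: the green-labelled cartridge spans px (246,137) to (271,210), upright and aligned with the fingers. The white spares are to its left, nearest edge about (215,248).

```bash
python3 - <<'E'
from h import *
c=viewer.capture("wrist")
a=at(c,258.5,137,10);b=at(c,258.5,210,10)
m=at(c,259,172,10); v=b-a; print(a.round(1),b.round(1),np.hypot(*v[:2]),(a+b)/2,"yaw",np.arctan2(v[1],v[0]))
for u,w in[(172,193),(193,185),(219,248),(196,250)]: print("spare",at(c,u,w,10).round())
m=(a+b)/2
plan([m[0],m[1],15],np.arctan2(v[1],v[0])+np.pi/2)
E
```

```text
[438.4 336.6  10. ] [507.4 324.2  10. ] 70.17348652310731 [472.91959761 330.40673036  10.        ] yaw -0.17849757823308654
spare [475. 247.  10.]
spare [471. 268.  10.]
spare [541. 278.  10.]
spare [539. 255.  10.]
turn -0.005  shift x 0.0006 y 0.0030 z 0.1356 tcp [473.  327.3 150.6] ang 1.388 t 2.45 F [-0.6  0.3 -0.1] j6 -0.99
```

```bash
python3 -m pendant '0 0.003 0.03 -0.005; 0 0 0.03 0; 0 0 0.03 0; 0 0 0.03 0; 0 0 0.02 0; 0 0 0.0075 0; 0 0 0 0' ; python3 -m pendant '0 0 0 0; 0 0 0 0; 0 0 0 0; 0 0 0 0; 0 0 0 0' 0.1 40
```

```text
time_s: 3.32
eef_pos: [472.5, 331.7, 4.2]
ee_rot: [0.0, 0.088, 0.996, 0.0]
force: [-0.9, -0.4, 0.4]
grip_width: 0.549
grip_force: 0.0
time_s: 3.95
eef_pos: [473.2, 331.6, 5.0]
ee_rot: [0.001, 0.088, 0.996, 0.001]
force: [-1.6, 0.4, 6.4]
grip_width: 0.263
grip_force: 39.7
```

```bash
python3 -m pendant '0 0 -0.05 0; 0 0 -0.05 0; 0 0 -0.05 0; 0 0 0 0'; python3 -c "
from h import *
plan([521,20,155],1.62)"
```

```text
time_s: 4.45
eef_pos: [474.2, 332.0, 158.0]
ee_rot: [0.004, 0.088, 0.996, 0.002]
force: [-0.0, -0.4, -1.0]
grip_width: 0.262
grip_force: 39.4
turn -0.225  shift x -0.0314 y -0.3139 z 0.0030 tcp [474.2 332.  158. ] ang 1.395 t 4.45 F [-0.  -0.4 -1. ] j6 -0.99
```

```bash
python3 -m pendant '0 0 0 -0.112; 0 0 0 -0.112; -0.004 -0.0392 0 0; -0.004 -0.0392 0 0; -0.004 -0.0392 0 0; -0.004 -0.0392 0 0; -0.004 -0.0392 0 0; -0.004 -0.0392 0 0; -0.004 -0.0392 0 0; -0.004 -0.0392 0 0' 
python3 -m pendant '0 0 0 0; 0 0 0 0'
python3 - <<'E'
from h import *
plan([521,20,155],1.62)
c=viewer.capture("wrist"); save("w2",c["color"],1.5)
for q in ["nest","drawer_front","cartridge"]:
  for r in models.boxes_of("wrist",q): print(q,r["p"],np.round(r["at"],1),px(c,r["at"]))
E
```

```text
time_s: 5.7
eef_pos: [519.4, 18.3, 152.8]
ee_rot: [-0.001, -0.024, 1.0, 0.0]
force: [0.0, -0.3, -0.3]
grip_width: 0.266
grip_force: 39.4
time_s: 5.95
eef_pos: [519.4, 20.0, 153.1]
ee_rot: [-0.001, -0.024, 1.0, 0.0]
force: [-0.0, 0.5, -0.1]
grip_width: 0.263
grip_force: 39.4
turn -0.001  shift x -0.0016 y -0.0001 z -0.0019 tcp [519.4  20.  153.1] ang 1.619 t 5.95 F [-0.   0.5 -0.1] j6 -1.81
nest 0.58 [494.5  26.2  27. ] (262, 155)
nest 0.41 [ 602.  -123.2   80.5] (71, 292)
drawer_front 0.89 [495.5  26.9  25.5] (263, 156)
cartridge 0.72 [512.1  19.5 157.9] (254, 248)
```

View pics/w2.png

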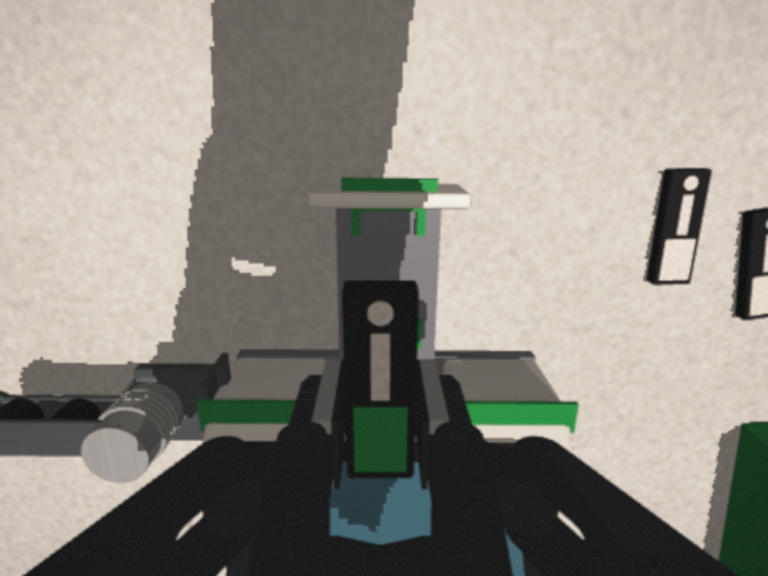

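Wrist picture 2 (768 px): cartridge held, label towards the reader. The drawer panel's top strip spans (309..470, row 193-208). The near corner rims end at row 235 (columns 351-360 and 416-425), and the far right rim starts near row 302.

```bash
python3 - <<'E'
from h import *
c=viewer.capture("wrist")
P=lambda u,v,z: at(c,u/1.5,v/1.5,z)
print("near rims",P(360,235,31).round(1),P(416,235,31).round(1),"far",P(419,302,31).round(1))
print("panel top",P(309,208,52).round(1),P(470,208,52).round(1),P(309,194,52).round(1),P(470,194,52).round(1))
print("face green",P(199,428,78).round(1),P(577,428,78).round(1),P(199,402,78).round(1),P(577,402,78).round(1),"bottom",P(238,352,0).round(1),P(534,352,0).round(1))
print("tray sides",P(337,250,26).round(1),P(439,250,26).round(1),P(337,340,26).round(1),P(436,340,26).round(1))
print("hub",P(112,454,93).round(1))
print("cart", P(380,283,163).round(1),P(380,475,163).round(1))
# rim mask
im=c["color"];h=cv2.cvtColor(im,cv2.COLOR_RGB2HSV);g=cv2.inRange(h,(45,80,20),(80,255,255))
for r in range(138,232,3): 
    xs=np.nonzero(g[r,215:300])[0]+215
    if len(xs): print(r,xs.tolist() if len(xs)<16 else (xs.min(),xs.max()))
E
```

```text
near rims [496.7   7.3  31. ] [495.1  39.1  31. ] far [535.6  43.9  31. ]
panel top [478.9 -18.7  52. ] [474.8  63.8  52. ] [471.8 -18.7  52. ] [467.7  63.   52. ]
face green [596.4 -74.3  78. ] [586.3 129.7  78. ] [580.  -73.1  78. ] [570.1 126.7  78. ] bottom [590.6 -74.8   0. ] [580.4 129.4   0. ]
tray sides [507.4  -5.9  26. ] [504.5  53.6  26. ] [565.4  -4.8  26. ] [562.4  57.   26. ]
hub [ 603.3 -113.9   93. ]
cart [479.9  17.7 163. ] [549.4  21.2 163. ]
138 [234, 276, 277, 278, 279, 280, 281]
141 [234, 235, 236, 237, 238, 239, 277, 278, 279, 280, 281, 282, 283]
144 [234, 235, 236, 237, 238, 239, 277, 278, 279, 280, 281, 282, 283]
147 [234, 235, 236, 237, 238, 239, 277, 278, 279, 280, 281, 282, 283]
150 [234, 235, 236, 237, 238, 239, 277, 278, 279, 280, 281, 282]
153 [234, 235, 236, 237, 238, 239, 277, 278, 279, 280, 281, 282]
156 [235, 236, 237, 238, 278, 279, 280, 281, 282]
213 [278, 279, 280]
216 [278, 279, 280]
219 [278, 279, 280]
222 [278, 279]
225 [278, 279]
228 [277, 278, 279]
231 [277, 278, 279]
```

```bash
python3 -c "
from h import *
plan([523.5,25,32],1.62)"
```

```text
turn 0.000  shift x -0.0040 y 0.0045 z 0.1217 tcp [519.7  20.3 153.7] ang 1.620 t 6.20 F [-0.4  0.2 -0. ] j6 -1.81
```

```bash
python3 -m pendant '-0.004 0.0045 0.02 0; 0 0 0.025 0; 0 0 0.025 0; 0 0 0.015 0; 0 0 0.01 0; 0 0 0 0; 0 0 0 0'
python3 - <<'E'
from h import *
plan([523.5,25,32],1.62)
c=viewer.capture("wrist"); save("w3",c["color"][60:330,120:400],2.2)
E
```

```text
time_s: 7.08
eef_pos: [524.0, 24.2, 59.5]
ee_rot: [0.001, -0.024, 1.0, -0.0]
force: [-0.2, -0.1, 0.1]
grip_width: 0.263
grip_force: 39.4
turn -0.001  shift x 0.0005 y 0.0008 z 0.0275 tcp [524.   24.2  59.5] ang 1.619 t 7.08 F [-0.2 -0.1  0.1] j6 -1.80
```

View pics/w3.png

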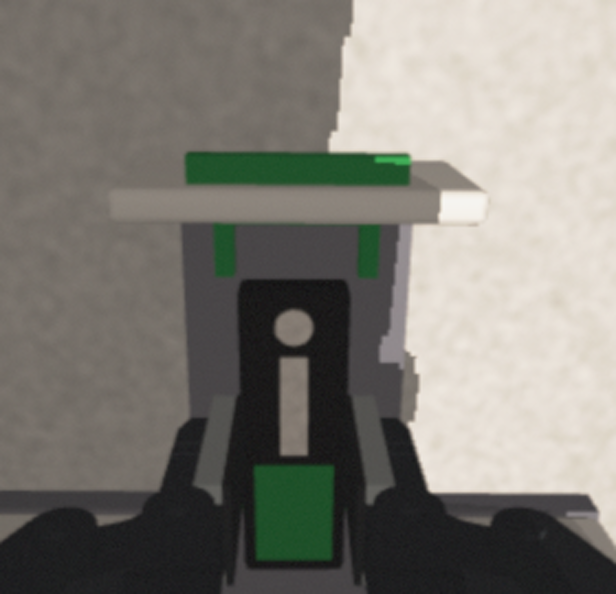

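Picture 3: the cartridge (columns 238-349) is within 1 mm of the rims' middle (column 297), and it is parallel to them. Lowering it.

```bash
python3 - <<'E'
from h import *
c=viewer.capture("wrist")
print("cart near end",at(c,120+293/2.2,60+281/2.2,64.5).round(1),"rim end",at(c,120+297/2.2,60+276/2.2,31).round(1))
E
python3 -m pendant '0 0.001 0.01 0; 0 0 0.01 0; 0 0 0.0075 0; 0 0 0 0; 0 0 0 0'
```

```text
cart near end [485.3  21.6  64.5] rim end [495.3  23.1  31. ]
time_s: 7.8
eef_pos: [523.5, 25.3, 31.0]
ee_rot: [-0.0, -0.024, 1.0, 0.0]
force: [0.6, -0.3, 0.3]
grip_width: 0.259
grip_force: 39.5
```

```bash
python3 -m pendant '0 0 0 0; 0 0 0 0; 0 0 0 0' 0.45; python3 -m pendant '0 0 -0.02 0; 0 0 -0.04 0; 0 0 -0.05 0; 0.03 0 -0.02 0; 0.03 0 0 0; 0 0 0 0; 0 0 0 0'
python3 - <<'E'
from h import *
c=viewer.capture("wrist"); save("w4",c["color"][60:384,120:400],1.8)
for r in models.boxes_of("wrist","cartridge"): print(r["p"],np.round(r["at"],1),px(c,r["at"]))
plan([430,20,28],1.62)
E
```

```text
time_s: 8.18
eef_pos: [523.5, 25.3, 31.3]
ee_rot: [-0.0, -0.024, 1.0, 0.0]
force: [-0.6, 0.7, 0.7]
grip_width: 0.446
grip_force: 0.0
time_s: 9.05
eef_pos: [464.1, 22.3, 161.4]
ee_rot: [0.0, -0.024, 1.0, -0.0]
force: [0.7, -0.7, -0.6]
grip_width: 0.449
grip_force: 0.0
0.72 [517.9  28.2  35.5] (257, 236)
turn -0.001  shift x 0.0343 y -0.0006 z 0.1331 tcp [464.2  22.3 161.1] ang 1.619 t 9.15 F [-0.4 -0.3 -0.5] j6 -1.82
```

View pics/w4.png

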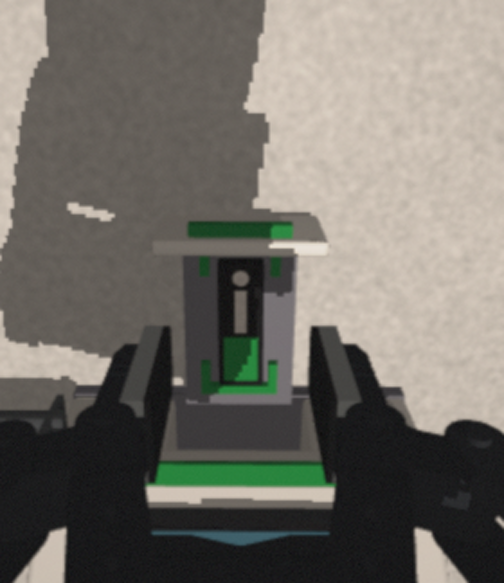

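Picture 4: cartridge flat inside the green rims, about (240,320) in the crop. Now I'll shut the fingers and go in front of the panel.

```bash
python3 -m pendant '0.04 0 0 0; 0 0 0.03 0; 0 0 0.04 0; 0 0 0.035 0; 0 0 0.015 0; 0 0 0 0; 0 0 0 0' 0 && python3 -m pendant '-0.03 0 0 0; -0.02 0 0 0; -0.02 0 0 0; -0.02 0 0 0; -0.02 0 0 0; 0 0 0 0'
```

```text
time_s: 10.02
eef_pos: [424.3, 20.4, 41.8]
ee_rot: [0.0, -0.024, 1.0, -0.0]
force: [0.2, 0.1, 0.3]
grip_width: 0.002
grip_force: 0.0
time_s: 10.78
eef_pos: [534.5, 25.7, 42.0]
ee_rot: [0.001, -0.024, 1.0, -0.0]
force: [-0.4, 1.1, 0.1]
grip_width: -0.001
grip_force: 0.0
```

```bash
python3 -m pendant '-0.01 0 0 0; -0.008 0 0 0; 0 0 0 0'; python3 -m pendant '-0.005 0 0 0; 0 0 0 0'
```

```text
time_s: 11.15
eef_pos: [552.0, 26.6, 41.4]
ee_rot: [0.0, -0.024, 1.0, -0.0]
force: [0.2, 0.8, -0.8]
grip_width: 0.001
grip_force: 0.0
time_s: 11.4
eef_pos: [556.8, 26.8, 41.3]
ee_rot: [0.0, -0.024, 1.0, -0.0]
force: [-0.1, 0.3, 0.2]
grip_width: 0.0
grip_force: 0.0
```

```bash
python3 -m pendant '-0.003 0 0 0; 0 0 0 0';  python3 -m pendant '-0.003 0 0 0; 0 0 0 0'; python3 - <<'E'
from h import *
c=viewer.capture("wrist"); save("w5",c["color"][100:384,100:420],1.7)
E
```

```text
time_s: 11.65
eef_pos: [559.7, 27.0, 41.3]
ee_rot: [0.0, -0.024, 1.0, -0.0]
force: [0.2, 0.2, -0.5]
grip_width: 0.005
grip_force: 0.0
time_s: 11.9
eef_pos: [562.8, 27.1, 41.3]
ee_rot: [0.0, -0.024, 1.0, -0.0]
force: [-0.8, 0.5, 0.7]
grip_width: -0.001
grip_force: 0.0
```

View pics/w5.png

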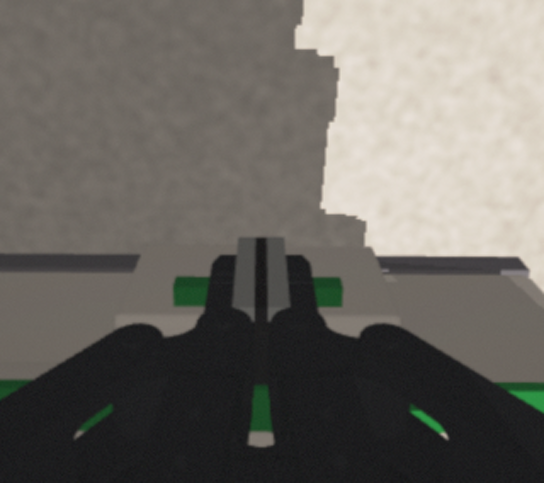

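Picture 5: the panel's top strip (row ~320) is close to the face but not firmly against it, with no contact force yet. Continuing.

```bash
for i in 1; do python3 -m pendant '-0.003 0 0 0; 0 0 0 0'; done; python3 -m pendant '-0.003 0 0 0; 0 0 0 0'; python3 -m pendant '-0.003 0 0 0; 0 0 0 0'
```

```text
time_s: 12.2
eef_pos: [564.2, 27.3, 41.1]
ee_rot: [-0.002, -0.024, 1.0, 0.0]
force: [-8.1, -0.3, 4.4]
grip_width: -0.0
grip_force: 4.3
time_s: 12.45
eef_pos: [564.3, 27.4, 40.9]
ee_rot: [-0.006, -0.025, 1.0, 0.0]
force: [-23.5, -3.3, 15.8]
grip_width: 0.002
grip_force: 12.2
time_s: 12.7
eef_pos: [564.5, 27.4, 40.9]
ee_rot: [-0.01, -0.025, 1.0, 0.0]
force: [-40.3, -6.3, 26.5]
grip_width: -0.001
grip_force: 20.5
```

```bash
python3 -m pendant '0.009 0 0 0; 0.03 0 0 0; 0.04 0 -0.03 0; 0.03 0 -0.06 0; 0 0 -0.06 0; 0 0 0 0; 0 0 0 0'; python3 - <<'E'
from h import *
c=viewer.capture("scene"); d=viewer.capture("wrist")
a=cv2.resize(c["color"][120:290,110:290],None,fx=2.2,fy=2.2); b=cv2.resize(d["color"],(399,299))
b=cv2.copyMakeBorder(b,0,a.shape[0]-299,0,0,cv2.BORDER_CONSTANT)
save("w6",np.hstack([a,b]))
for cam in["top","wrist"]:
  if cam=="top":viewer.capture(cam)
  for q in["prime_peg","prime_pivot","drawer_front"]:
    for r in models.boxes_of(cam,q)[:2]: print(cam,q,r["p"],np.round(r["at"],1))
plan([0,0,0],1.62)
E
```

```text
time_s: 13.58
eef_pos: [464.6, 22.5, 186.7]
ee_rot: [-0.0, -0.024, 1.0, 0.0]
force: [-1.4, 0.7, 1.6]
grip_width: 0.0
grip_force: 0.0
top prime_peg 0.75 [ 599.2 -153.1   81.4]
top prime_pivot 0.9 [ 604.3 -157.    85.5]
wrist prime_peg 0.67 [ 599.5 -150.4   80.1]
wrist prime_pivot 0.77 [ 600.8 -148.    77.9]
wrist drawer_front 0.67 [574.4  -8.5  35.5]
turn -0.001  shift x 0.4651 y 0.0004 z 0.1869 tcp [464.6  22.4 186.9] ang 1.619 t 14.03 F [ 0.5  0.1 -0.7] j6 -1.82
```

View pics/w6.png

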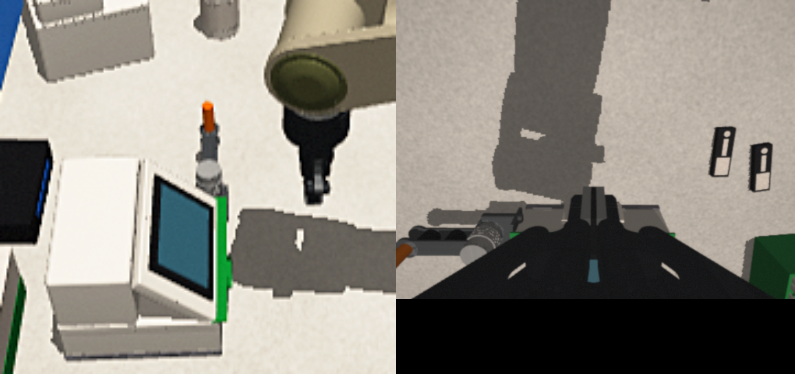

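The drawer is shut: panel against the face in both views, and the force stop agrees with the geometry. The orange peg is at left-crop px (208,115), arm at rest. Going above the peg with the fingers set to close tangentially.

```bash
python3 -m pendant '0 0 0 0.18; 0 0 0 0.18; 0 0 0 0.18; 0 0 0 0.18; 0 0 0 0.18; 0 0 0 0.18; 0 0 0 0.18; 0 0 0 0.18; 0 0 0 0.13; 0 0 0 0' 0.7 60; python3 -c "
from h import *
plan([610,-203,187],0.05)"
```

```text
time_s: 15.28
eef_pos: [464.6, 22.4, 187.1]
ee_rot: [-0.0, 0.689, 0.725, -0.0]
force: [-1.4, -0.1, 1.0]
grip_width: 0.701
grip_force: 0.0
turn 0.000  shift x -0.2324 y 0.1339 z 0.0001 tcp [464.6  22.4 187.1] ang 0.050 t 15.28 F [-1.4 -0.1  1. ] j6 -0.25
```

```bash
python3 -m pendant '-0.035 0 0 0; -0.035 0 0 0; -0.035 0.022 0 0; -0.035 0.022 0 0; -0.035 0.03 0 0; -0.035 0.03 0 0; -0.0224 0.0299 0 0; 0 0 0 0; 0 0 0 0'; python3 - <<'E'
from h import *
plan([610,-203,187],0.05)
c=viewer.capture("wrist"); save("w7",c["color"])
im=c["color"];h=cv2.cvtColor(im,cv2.COLOR_RGB2HSV);g=cv2.inRange(h,(2,140,60),(16,255,255))
n,l,s,ce=cv2.connectedComponentsWithStats(g)
for i in range(1,n):
    if s[i,4]>30: print(s[i],ce[i].round(1))
print([px(c,[610,-203,z]) for z in(80,128)])
E
```

```text
time_s: 16.4
eef_pos: [609.4, -202.7, 186.9]
ee_rot: [-0.0, 0.689, 0.725, -0.0]
force: [1.0, -1.1, 0.3]
grip_width: 0.701
grip_force: 0.0
turn 0.001  shift x -0.0003 y 0.0006 z -0.0001 tcp [ 609.4 -202.7  186.9] ang 0.051 t 16.40 F [ 1.  -1.1  0.3] j6 -0.55
[240 179  23  40 742] [251.  198.7]
[  0 273  28  68 615] [ 13.2 313.5]
[(255, 188), (255, 210)]
```

View pics/w7.png

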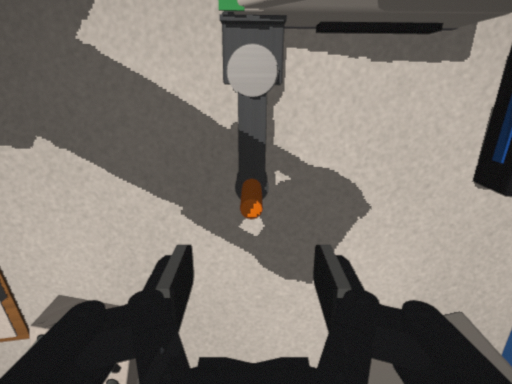

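Picture 7: orange peg at (251,200), top at (251,209), hub at (252,70), arm straight between them. The peg stands between the fingers, about 1.5 mm off.

```bash
python3 - <<'E'
from h import *
c=viewer.capture("wrist")
print("hub",at(c,252,70,93).round(1),"peg top",at(c,251.3,209,128).round(1))
E
python3 -m pendant '0 -0.0015 0.03 0; 0 0 0.03 0; 0 0 0.025 0; 0 0 0.012 0; 0 0 0 0'; python3 -m pendant '0 0 0 0; 0 0 0 0; 0 0 0 0; 0 0 0 0; 0 0 0 0' 0 60
```

```text
hub [ 603.2 -112.4   93. ] peg top [ 607.3 -202.5  128. ]
time_s: 17.12
eef_pos: [608.1, -202.9, 90.3]
ee_rot: [-0.0, 0.689, 0.724, -0.0]
force: [0.3, 0.6, -0.5]
grip_width: 0.702
grip_force: 0.0
time_s: 17.75
eef_pos: [608.0, -203.4, 91.1]
ee_rot: [0.0, 0.69, 0.724, -0.0]
force: [-4.3, 0.6, 4.4]
grip_width: 0.174
grip_force: 58.3
```

```bash
python3 -m pendant '0.0003 -0.0063 0 0.07; 0.0003 -0.0063 0 0.07; 0.0003 -0.0063 0 0.07; 0.0003 -0.0063 0 0.07; 0.0003 -0.0063 0 0.07; 0.0003 -0.0063 0 0.07; 0.0003 -0.0063 0 0.07; 0 0 0 0'; cat >> h.py <<'E'
def arm(P=(603.2,-112.4)):
    s=ctrl.sense(); v=s["eef_pos"][:2]-np.array(P); a=np.arctan2(v[1],v[0])
    u=v/np.hypot(*v); t=np.array([u[1],-u[0]])   # clockwise tangent
    print("turn of arm %.3f radius %.1f F radial %.1f tangential %.1f"%((-np.pi/2+.05-a),np.hypot(*v),s["force"][:2]@u,s["force"][:2]@t), "Mz",s["wrist_torque"].round(2))
    plan(s["eef_pos"],0.05-1.05)
E
python3 -c "
from h import *
arm()"
```

```text
time_s: 18.75
eef_pos: [565.9, -195.2, 91.2]
ee_rot: [0.001, 0.844, 0.536, 0.0]
force: [0.1, -5.4, 3.1]
grip_width: 0.165
grip_force: 58.5
turn of arm 0.474 radius 90.8 F radial 4.9 tangential -2.4 Mz [-0.71  0.12  0.22]
turn 0.560  shift x 0.0000 y 0.0000 z -0.0000 tcp [ 565.9 -195.2   91.2] ang -0.440 t 18.75 F [ 0.1 -5.4  3.1] j6 -0.09
```

```bash
python3 -m pendant '0.0003 -0.0063 0 0.07; 0.0003 -0.0063 0 0.07; 0.0003 -0.0063 0 0.07; 0.0003 -0.0063 0 0.07; 0.0003 -0.0063 0 0.07; 0.0003 -0.0063 0 0.07; 0.0003 -0.0063 0 0.07; 0 0 0 0'; python3 -c "
from h import *
arm()"
```

```text
time_s: 19.75
eef_pos: [531.6, -167.8, 91.2]
ee_rot: [0.002, 0.949, 0.315, -0.001]
force: [-7.9, -10.0, 6.8]
grip_width: 0.171
grip_force: 59.0
turn of arm 0.962 radius 90.5 F radial 12.4 tangential -3.1 Mz [-1.51  1.19  0.31]
turn 0.070  shift x 0.0000 y 0.0000 z -0.0000 tcp [ 531.6 -167.8   91.2] ang -0.930 t 19.75 F [ -7.9 -10.    6.8] j6 0.42
```

```bash
python3 -m pendant '-0.0007 -0.0063 0 0.07; 0 0 0 0'; python3 -c "
from h import *
arm()"; python3 -m pendant '-0.0005 -0.0025 0 0.02; 0 0 0 0'; python3 -c "
from h import *
arm()"
```

```text
time_s: 20.0
eef_pos: [527.9, -162.7, 91.2]
ee_rot: [0.002, 0.959, 0.282, 0.0]
force: [-2.8, -7.7, 5.2]
grip_width: 0.171
grip_force: 58.8
turn of arm 1.031 radius 90.6 F radial 6.6 tangential -4.9 Mz [-0.93  0.58  0.36]
turn 0.000  shift x 0.0000 y 0.0000 z -0.0000 tcp [ 527.9 -162.7   91.2] ang -1.000 t 20.00 F [-2.8 -7.7  5.2] j6 0.49
time_s: 20.25
eef_pos: [526.7, -160.9, 91.2]
ee_rot: [0.002, 0.962, 0.272, 0.001]
force: [0.0, -7.0, 4.0]
grip_width: 0.171
grip_force: 58.7
turn of arm 1.056 radius 90.6 F radial 3.7 tangential -5.9 Mz [-0.87  0.14  0.22]
turn -0.019  shift x 0.0000 y 0.0000 z -0.0000 tcp [ 526.7 -160.9   91.2] ang -1.019 t 20.25 F [ 0. -7.  4.] j6 0.51
```

```bash
for k in 1; do python3 -m pendant '0 -0.002 0 0; 0 0 0 0' >/dev/null; python3 -c "
from h import *
arm()"; python3 -m pendant '0 -0.002 0 0; 0 0 0 0'>/dev/null; python3 -c "
from h import *
arm()";  python3 -m pendant '0 -0.002 0 0; 0 0 0 0'>/dev/null; python3 -c "
from h import *
arm()"; done
```

```text
turn of arm 1.061 radius 90.5 F radial 2.3 tangential -14.3 Mz [-1.84 -0.55  0.2 ]
turn -0.020  shift x 0.0000 y 0.0000 z -0.0000 tcp [ 526.5 -160.5   91.2] ang -1.020 t 20.50 F [  5.7 -13.3  -0.9] j6 0.51
turn of arm 1.066 radius 90.5 F radial 2.0 tangential -22.6 Mz [-2.76 -1.18  0.09]
turn -0.020  shift x 0.0000 y 0.0000 z -0.0000 tcp [ 526.3 -160.1   91.3] ang -1.020 t 20.75 F [ 10.2 -20.3  -5.6] j6 0.52
turn of arm 1.070 radius 90.4 F radial 0.9 tangential -31.8 Mz [-3.73 -1.82  0.05]
turn -0.020  shift x 0.0000 y 0.0000 z -0.0000 tcp [ 526.2 -159.7   91.4] ang -1.020 t 21.00 F [ 15.8 -27.6 -10.6] j6 0.52
```

The arm is firmly against its stop. I'll ease off slightly, let it settle, and check the whole scene.

```bash
python3 -m pendant '0 0.0015 0 0; 0 0 0 0; 0 0 0 0; 0 0 0 0'; python3 - <<'E'
from h import *
arm()
c=viewer.capture("scene"); d=viewer.capture("top")
save("end",np.hstack([cv2.resize(x,(400,300)) for x in(c["color"][60:384,60:492],d["color"][60:384,60:492])]))
E
```

```text
time_s: 21.5
eef_pos: [526.3, -160.0, 91.3]
ee_rot: [0.005, 0.962, 0.272, 0.003]
force: [11.4, -21.3, -7.4]
grip_width: 0.171
grip_force: 59.1
turn of arm 1.067 radius 90.5 F radial 1.6 tangential -24.1 Mz [-2.92 -1.37  0.04]
turn -0.020  shift x 0.0000 y 0.0000 z -0.0000 tcp [ 526.3 -160.    91.3] ang -1.020 t 21.50 F [ 11.4 -21.3  -7.4] j6 0.52
```

View pics/end.png

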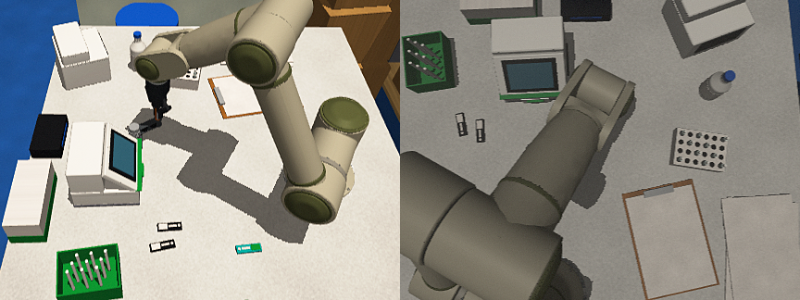

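The final picture shows the drawer shut at left (140,165), the spares untouched at (168,227) and (161,246), the box and bottle in place, and the gripper holding the arm forward. Handing in.

```bash
python3 -c "
from rig import ctrl
print(ctrl.finish_job())"
```

```text
the job is handed in; nothing more can be done
None
```

I put the green-labelled cartridge flat in the nest, pushed the drawer shut, and handed the job in at about 21.5 s with the gripper still holding the priming arm against its stop. The spares, tube box and spray bottle are where they were. While I pressed the drawer against its stop, the wrist force briefly read about 48 N, at the fingertips as far as I can tell and not the gripper's body.

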